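Register a stamping block against the sprung pusher

TASK

Wind the red-knobbed crank of the green registering fixture clockwise (seen from above) all the way to its end, a little over two turns, so that the sprung brass plunger comes forward between the two steel stops. Then take the light beech block with the brass face, stand it on the fixture's bed, brass face towards the plunger, and slide it square against the plunger until it rests firmly, but without ramming, on both stops. Finish while still gripping it and holding it pressed there, and leave the dark block and everything else on the table where they are.

Things in the scene. Friction and masses are not known exactly. Their poses are not given: they have to be found in the camera images.
- press: green registering fixture, fixed; place and yaw vary. Origin: fixture centre on the table; own x = push direction (roughly away from the robot), y left, z up. Bed plate 10 mm thick, x -120..120, y -120..160 mm, bare before the stops. Behind the stops cheeks and an aluminium carriage, 48 mm tall; at x 30, y 105 a gear housing 80 x 75 mm, 52 mm tall, with the crank on it
- stops: two fixed steel posts, each 13 mm wide (y), 22 deep, 32 tall above the bed, centred 22.5 mm either side of the push line; the plunger comes through the gap. Origin: on the bed's top (10 mm above the table), on the push line, in the plane of the posts' front faces; axes as press, in whose frame it lies at x -20, y -60, z 10 mm
- crank (a joint): crank angle, rad, vertical axis: 0 = arm towards the fixture's -x, grows clockwise seen from above, hard limit at 14.14 (2 1/4 turns; arm then towards the fixture's +y). Starts between 0 and 1.2. Takes 1 to 2 N at the knob; stays where left. Winding feeds the carriage with the plunger 30 mm in all towards the fixture's -x
- crank_axis (a point): point on the crank's vertical axis at the height of the middle of the knob (91 mm above the table); fixed on press at x 30, y 105 mm
- knob_mid (a point): middle of the red crank knob: an upright cylinder 24 mm in diameter, 40 mm tall (69 to 109 mm above the table), spinning freely on its pin, so the hand need not turn with it; 45 mm from the crank's axis. The crank arm below is 16 mm wide, its top 68 mm above the table
- plunger (a joint): how far the sprung plunger is pressed in, m: 0 = fully out, at most 0.020. Spring force about 2.4 N at 0, rising by 0.3 N per mm: about 6 N when the block meets the stops (0.012)
- plunger_tip (a point): centre of the tip of the brass plunger (13 mm in diameter), 30 mm above the table, on the push line. With the crank fully wound it stands 12 mm before the stop faces (towards the fixture's -x); unwound it lies up to 18 mm behind them
- block: the stamping block to use: light beech, 50 x 50 mm, 42 mm tall, loose, 150 to 300 g. Origin: centre of its underside. Own +x = side with the brass face (5 mm plate), y along the face, z up. Starts upright on the table right of the fixture (-y), brass face roughly away from the robot (yaw within 0.5 rad)
- block_face (a point): lower middle of the block's brass face: on its underside, 25 mm along its x from the origin
- decoy: dark walnut block with a steel face, same size and axes as the beech one; leave it alone
- spool: orange thread spool 48 mm wide, 50 mm tall; a bystander, leave it alone. Origin: on its underside
- jar: amber jar with a dark lid, 64 mm wide, 85 mm tall; a bystander, leave it alone. Origin: on its underside
- mallet: small hammer lying flat; a bystander, leave it alone. Origin: on its underside
- cup: blue open cup 76 mm wide, 90 mm tall; a bystander, leave it alone. Origin: on its underside
- slicker: dark wooden edge slicker, 110 x 28 x 20 mm; a bystander, leave it alone. Origin: on its underside
- brush: brush lying flat; a bystander, leave it alone. Origin: on its underside
Things that resemble listed ones, but are neither listed nor needed, are in the scene too. There is more than one size of the block; the job needs the middle-sized.

How it is judged:
On the way, in this order (a step that is already met when the one before it is completed fails the run):
1. the crank is wound fully to its end (value of joint crank above 13.8372 rad), for 0.1 s.
2. the block is pressed against the plunger onto both stops (value of joint plunger above 0.009 m and contact force between block and stops above 1 N), for 0.2 s.
At the end, for the whole second after the job is handed in: Crank within 0.4 rad of its end; plunger pressed in 9 mm or more; block on the bed (5 mm), brass face on the stops (3 mm), centred within 10 mm, square and upright within 0.08 rad, still, pressing the stops with over 1 N, gripped with over 2 N (all of step 2 and value of joint crank above 13.7372 rad and contact force between the fingers and block above 2 N and x of block_face in the frame of stops above -0.003 m and x of block in the frame of stops below -0.02 m and y of block in the frame of stops between -0.01 and 0.01 m and z of block in the frame of stops below 0.005 m and angle between the x axis of block and the x axis of stops, either way round below 0.08 rad and angle between block's own z axis and vertical below 0.08 rad and linear speed of block below 0.02 m/s); the arm keeps its last pose, push and grip.
It fails at once if the block is rammed into the stops (over 60 N) (contact force between block and stops above 60 N).
It fails at once if the dark block or another bystander is displaced by more than 30 mm (distance of any of decoy, spool, jar, mallet, cup, slicker, brush from where it was at the start of the episode above 0.03 m).
It fails at once if a standing bystander is tipped over (angle between any of decoy, spool, jar, cup's own z axis and vertical above 0.5 rad).
It also fails if it takes over 72 s, if anything falls off the work surface, if the arm or the gripper's body presses on something with over 40 N, if the wrist force passes 120 N, or if a joint passes its speed limit or range.

ROBOT

A 6-joint arm with a two-finger parallel gripper is mounted at the origin on the work surface. World frame = base frame: x ahead of the robot, y to its left, z up, the work surface at z = 0. Lengths are in m, angles in rad, forces in N, time in s.
With the tool pointing down it reaches from about 0.425 to 0.95 m from the base axis. Payload 3.5 kg.
Tool frame: the origin (TCP) lies at the very end of the fingers, on their centre line; the grasp point (between the pads) lies behind it (ctrl.grasp_offset is the z of the grasp point in the tool frame, in m); z points along the fingers, x is the direction in which the jaws open and shut, and the axes are right-handed (so a half turn about z gives the same grasp; the last joint's range is limited). The gripper opens to 85 mm and grips with 20 to 120 N. Pads are 22 mm wide; open, the fingers measure 114 mm over their backs; the gripper's body (76 mm by 85 mm) begins 54 mm behind the grasp point. The pads swing forward as they close: fully open they stand 13 mm farther back than shut.
Start: joints at [-1.344, 0.286, 1.577, -0, 1.279, -0.15], TCP at [0.248, -0.628, 0.231] pointing down, gripper open.
Joint ranges: [-2.77, 2.77], [-0.9, 2.22], [0.21, 2.48], [-1.53, 4.67], [0.24, 2.81], [-2.84, 2.84]. Speed limits (rad/s): [2.79, 2.79, 3.14, 3.14, 3.14, 3.14].

INTERFACE

Orientations are given as a unit quaternion [x, y, z, w].
In Python, from plant import ctrl gives the robot as it stands.
- The arm moves only by the shell command python3 -m jog 'ROWS' [FORCE]. ROWS is JSON, a list of rows, each an object with "grip": the closure, from 0 (fully open) to 1 (shut); "xyz": the shift along the tool's x, y, z in m, a list of three; "dr": the turn, a rotation vector about the tool's x, y, z in rad, a list of three. A call has 1 to 12 rows; each row is the pose to reach, as a shift and turn from the pose commanded when the call began, along the tool's axes at that moment; what a row does not reach only later rows make up. A row lasts 1/12 s, in which the tool goes at most 41.7 mm and 7.16 degrees, less where a joint would pass 70% of its speed; a pose out of reach is approached as far as the arm can. A call with a gripper value outside its range is refused whole. The fingers move at their own pace and stop on an object; FORCE is the grip in N (left out, the last holds). Time passes only in rows, so rows that repeat a pose let the fingers close. It gives the time, the measured TCP pose, the force and the opening at its end, in the units of the state.
- ctrl.get_state(): the state, without advancing time (a new reading comes with each control period).
- ctrl.read_camera(name): name is "side" or "top"; returns the picture (400x640x3 uint8, red, green, blue); there is no depth.
- ctrl.get_calibration(name): a dict with "mtx" (3x3 intrinsics, pixels), "k1" (the pictures are not rectified: a ray, as slopes to the right and down, at radius r is drawn at 1 + k1 r^2 times it, then the intrinsics apply), "R" (3x3) and "t" (3): a world point X has camera coordinates R X + t. Camera axes: x right, y down, z forward; pixel columns grow to the right and rows downward; lengths in m; the calibration is good to about 2 mm. A picture is of the moment at which its call begins. get_calibration takes no time and is no camera call.
- ctrl.sign_off(): hands the job in, once; it reports no verdict.
The state is a dict: "time": time; "qpos": joint angles; "dq": joint speeds; "joint_efforts": joint torques, N m; "eef_pos": TCP position; "tcp_rot": TCP orientation; "contact_force": force on the tool from outside, world axes, zero at the start; "wrist_torque": the same for the moment, N m; "opening": opening from 0.0 (shut) to 1.0 (fully open).
Only numpy, scipy, OpenCV 4.12 (cv2) and the standard library are available. Lean on these libraries where they do the work, as an engineer would, in place of code of your own. Each camera call takes 0.05 s, during which the arm holds its last target.

## Working session

There is one attempt and no reset: what is moved stays moved. The work goes in short steps, Python scripts to look and compute and a shell command to move; the robot and the scene stay as the last step left them, time stands still between calls to the robot, and variables do not carry over. Pictures are saved under pics/ and viewed, and the job is handed in when it is done.

```bash
ls; mkdir -p pics
python3 - <<'E'
from plant import ctrl
import cv2
s=ctrl.get_state()
for k in s: print(k,s[k])
print(ctrl.grasp_offset)
for n in("top","side"):
    im=ctrl.read_camera(n); cv2.imwrite(f"pics/{n}0.png",im[:,:,::-1])
    c=ctrl.get_calibration(n); print(n,c)
E
```

```text
pics
time 0.0
qpos [-1.34401943e+00  2.87162414e-01  1.57818056e+00 -2.34777430e-05
  1.27859321e+00 -1.50036360e-01]
dq [ 1.30627911e-05  4.91330243e-04  8.08110172e-04 -1.22125897e-03
 -3.81539486e-04 -1.96733539e-03]
joint_efforts [-2.92915893e-04 -4.05988312e+01 -2.92622244e+01 -2.15393629e-04
  5.89878924e-03 -6.73389025e-06]
eef_pos [ 0.24822234 -0.62699551  0.22994742]
tcp_rot [ 8.27031926e-01 -5.62153733e-01 -8.67375028e-04 -7.87925837e-04]
contact_force [-1.06816075  0.06400158 -0.62967329]
wrist_torque [ 0.00171757  0.01583834 -0.01638907]
opening 1.0020764868423653
-0.0187
top {'mtx': array([[398.4671888 ,   0.        , 319.26392167],
       [  0.        , 398.4671888 , 199.38436826],
       [  0.        ,   0.        ,   1.        ]]), 'k1': -0.041484579397541285, 'R': array([[-9.31178524e-04, -9.99982530e-01,  5.83710903e-03],
       [-9.92109445e-01,  1.92008630e-04, -1.25374690e-01],
       [ 1.25371379e-01, -5.90779722e-03, -9.92092292e-01]]), 't': array([-0.02462922,  0.51731837,  1.06391922])}
side {'mtx': array([[388.42522048,   0.        , 318.61736251],
       [  0.        , 388.42522048, 202.55672401],
       [  0.        ,   0.        ,   1.        ]]), 'k1': -0.05303097112511221, 'R': array([[-0.95406637,  0.29959102, -0.00160561],
       [ 0.18789564,  0.59417398, -0.78208216],
       [-0.23335078, -0.74645998, -0.62317326]]), 't': array([ 0.50036047, -0.04195945,  1.36068849])}
```

View pics/top0.png

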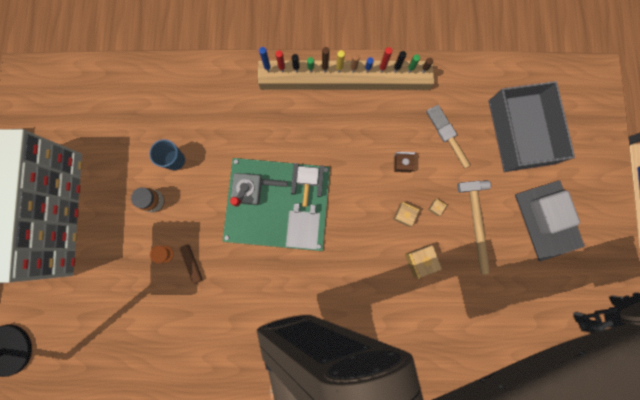

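View pics/side0.png

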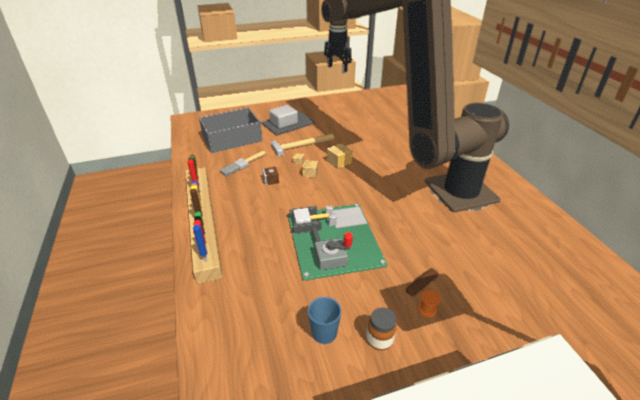

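The top view shows three beech blocks: (425,261) large, (407,213) middle and (438,207) small. The dark decoy is at (405,162). The fixture is at (278,205) with the red knob at (236,201). I'll enlarge both areas.

Run:
```python
import cv2,numpy as np
a=cv2.imread('pics/top0.png'); s=cv2.imread('pics/side0.png')
cv2.imwrite('pics/c1.png',cv2.resize(a[140:280,380:480],None,fx=6,fy=6,interpolation=cv2.INTER_CUBIC)[:600*1])
cv2.imwrite('pics/c1.png',cv2.resize(a[145:285,380:500],None,fx=4.2,fy=4.2,interpolation=cv2.INTER_CUBIC))
cv2.imwrite('pics/c2.png',cv2.resize(a[150:255,215:340],None,fx=5.6,fy=5.6,interpolation=cv2.INTER_CUBIC))
cv2.imwrite('pics/c3.png',cv2.resize(s[130:190,250:360],None,fx=7,fy=7,interpolation=cv2.INTER_CUBIC))
```

```text
(no output)
```

View pics/c1.png

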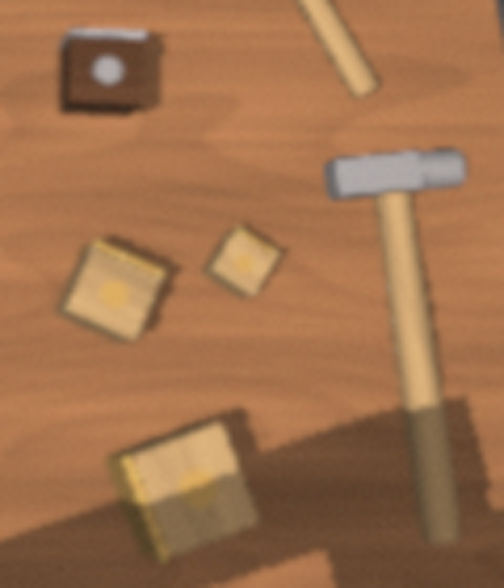

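View pics/c2.png

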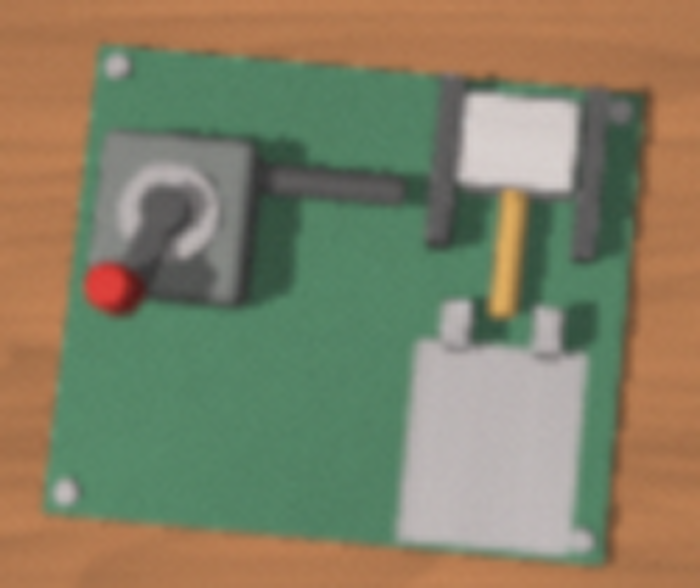

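View pics/c3.png

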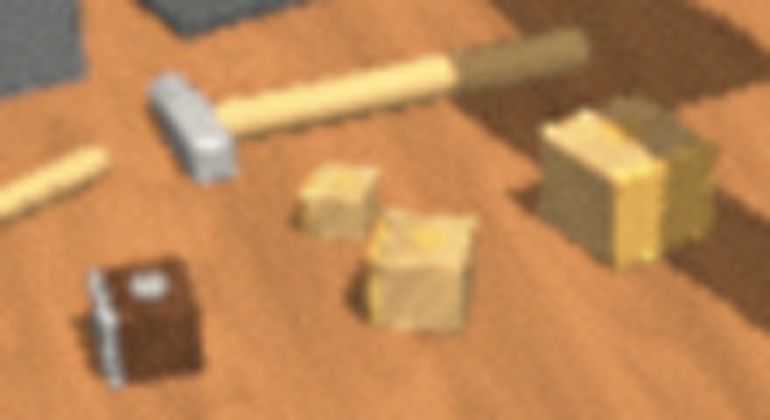

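```bash
cat > h.py <<'E'
import numpy as np,cv2
from plant import ctrl
from scipy.spatial.transform import Rotation as Rn
from scipy.optimize import least_squares
C={n:ctrl.get_calibration(n) for n in("top","side")}
def proj(n,X):
    c=C[n];p=np.atleast_2d(X)@c["R"].T+c["t"];s=p[:,:2]/p[:,2:];r2=(s**2).sum(1,keepdims=True)
    s=s*(1+c["k1"]*r2);return s@c["mtx"][:2,:2].T+c["mtx"][:2,2]
def onplane(n,uv,z):
    c=C[n];uv=np.atleast_2d(uv);out=[]
    s=(uv-c["mtx"][:2,2])/c["mtx"][0,0];u=s.copy()
    for _ in range(20): u=s/(1+c["k1"]*(u**2).sum(1,keepdims=True))
    d=np.c_[u,np.ones(len(u))]@c["R"];o=-c["R"].T@c["t"]
    return o+d*((z-o[2])/d[:,2])[:,None]
def uncrop(p,f,ox,oy): p=np.array(p,float);return (p+.5)/f-.5+[ox,oy]
def fitpose(loc,world):  # planar rigid
    f=lambda q:(np.c_[np.cos(q[2])*loc[:,0]-np.sin(q[2])*loc[:,1]+q[0],np.sin(q[2])*loc[:,0]+np.cos(q[2])*loc[:,1]+q[1]]-world[:,:2]).ravel()
    m=world.mean(0);r=least_squares(f,[m[0],m[1],0]);return r.x,r.fun.reshape(-1,2)
def T(q,x,y,z=0): c,s=np.cos(q[2]),np.sin(q[2]);return np.array([q[0]+c*x-s*y,q[1]+s*x+c*y,z])
E
python3 - <<'E'
from h import *
w=onplane("top",uncrop([(100,45),(650,92),(44,515),(607,563)],5.6,215,150),.01)
q,r=fitpose(np.array([(.12,.16),(.12,-.12),(-.12,.16),(-.12,-.12)]),w);print("press",q,r*1000)
w=onplane("top",uncrop([(97,239),(166,271),(133,340),(62,308)],4.2,380,145),.042)
b,r=fitpose(np.array([(.025,.025),(.025,-.025),(-.025,-.025),(-.025,.025)]),w);print("block",b,r*1000)
ax=T(q,.03,.105,.091);print("axis",ax)
k=onplane("top",uncrop([(112,286)],5.6,215,150),.109)[0];print("knob",k,np.linalg.norm((k-ax)[:2]))
d=(k-ax)[:2];print("crank angle",(np.pi+q[2]-np.arctan2(d[1],d[0]))%(2*np.pi))
st=T(q,-.02,-.06,.01);print("stops",st)
for n in("top","side"):
    print(n,"knob top pred",proj(n,[*k[:2],.109]),proj(n,T(q,-.02,-.06,.01)),proj(n,[*b[:2],.042]))
for nm,uv,z in(("decoy",(405,162),.03),("spool",(161,255),.05),("jar",(147,199),.08),("cup",(167,155),.09),("slick",(191,264),.02)): print(nm,onplane("top",uv,z)[0].round(3))
E
```

```text
press [ 0.5074221   0.07342768 -0.08842337] [[ 0.90115634 -0.078928  ]
 [ 0.66276716  0.81871103]
 [-0.19461118 -0.44440869]
 [-1.36931232 -0.29537433]]
block [ 0.47723827 -0.26362927 -0.45765002] [[ 0.53278074  0.82967585]
 [-0.58542527  0.5132122 ]
 [-0.6205692  -0.28794589]
 [ 0.67321373 -1.05494216]]
axis [0.54657726 0.17536822 0.091     ]
knob [0.5044029  0.19224935 0.109     ] 0.045427404248449904
crank angle 0.2923157955230651
stops [0.48220174 0.01542825 0.01      ]
top knob top pred [[234.58928571 200.66071429]] [[304.80228241 212.85306773]] [[406.89053757 213.52279719]]
side knob top pred [[347.42294514 233.33810464]] [[332.7938551  218.33547586]] [[309.32050471 163.79509272]]
decoy [ 0.623 -0.265  0.03 ]
spool [0.365 0.399 0.05 ]
jar [0.512 0.431 0.08 ]
cup [0.629 0.38  0.09 ]
slick [0.341 0.326 0.02 ]
```

Picture reading:
- **Block:** the middle beech block is at (407,213), with its brass face up and to the right. It is distinct from the small block at (438,207), the large one at (425,261) and the dark decoy at (405,162).
- **Fixture:** the crank angle is about 0.29 rad.

Next is the reach to above the knob, via a waypoint.

```bash
cat >> h.py <<'E'
Q=np.array([.50742,.07343,-.08842]);AX=T(Q,.03,.105,.091);ST=T(Q,-.02,-.06,.01);BL=np.array([.47724,-.26363,-.45765])
def st():
    s=ctrl.get_state();R=Rn.from_quat(s["tcp_rot"]);p=np.array(s["eef_pos"]);x=R.apply([1,0,0])
    return s,p,R,np.arctan2(x[1],x[0])
def rel(*pts):
    s,p,R,a=st();print("t %.2f pos"%s["time"],p.round(4),"yaw %.4f"%a,"tilt",R.apply([0,0,1]).round(4),"F",np.round(s["contact_force"],1),"op %.3f"%s["opening"])
    for X in pts: print(np.round(X,4),"->",R.inv().apply(np.array(X)-p).round(4))
def dr(yaw): # rotvec to vertical tool with given x yaw
    s,p,R,a=st();c,sn=np.cos(yaw),np.sin(yaw)
    M=np.array([[c,sn,0],[sn,-c,0],[0,0,-1.]]);return (R.inv()*Rn.from_matrix(M)).as_rotvec().round(4)
E
python3 - <<'E'
from h import *
rel((.50,-.28,.23),(.5044,.1922,.17),(.5044,.1922,.077));print(dr(-1.194))
E
```

```text
t 0.10 pos [ 0.2482 -0.627   0.2301] yaw -1.1940 tilt [-5.0e-04  2.1e-03 -1.0e+00] F [-0.3 -0.6  0.3] op 1.004
[ 0.5  -0.28  0.23] -> [-0.2301 -0.3618  0.0007]
[0.5044 0.1922 0.17  ] -> [-0.6674 -0.5396  0.0617]
[0.5044 0.1922 0.077 ] -> [-0.6672 -0.5396  0.1547]
[-0.0003  0.0021  0.    ]
```

```bash
python3 -m jog '[{"grip":0.4,"xyz":[-0.23,-0.362,0],"dr":[0,0,0]},{"grip":0.4,"xyz":[-0.23,-0.362,0],"dr":[0,0,0]},{"grip":0.4,"xyz":[-0.23,-0.362,0],"dr":[0,0,0]},{"grip":0.4,"xyz":[-0.23,-0.362,0],"dr":[0,0,0]},{"grip":0.4,"xyz":[-0.23,-0.362,0],"dr":[0,0,0]},{"grip":0.4,"xyz":[-0.23,-0.362,0],"dr":[0,0,0]},{"grip":0.4,"xyz":[-0.23,-0.362,0],"dr":[0,0,0]},{"grip":0.4,"xyz":[-0.23,-0.362,0],"dr":[0,0,0]},{"grip":0.4,"xyz":[-0.23,-0.362,0],"dr":[0,0,0]},{"grip":0.4,"xyz":[-0.23,-0.362,0],"dr":[0,0,0]},{"grip":0.4,"xyz":[-0.23,-0.362,0],"dr":[0,0,0]},{"grip":0.4,"xyz":[-0.667,-0.54,0.02],"dr":[0,0,0]}]' 20
python3 -c "
from h import *
rel((.5044,.1922,.17))"
```

```text
time: 1.1
eef_pos: [0.5023, -0.2404, 0.2297]
tcp_rot: [0.827, -0.562, 0.001, 0.001]
contact_force: [1.0, -0.1, 0.6]
opening: 0.602
t 1.10 pos [ 0.5023 -0.2404  0.2297] yaw -1.1946 tilt [ 0.0011 -0.0028 -1.    ] F [ 1.  -0.1  0.6] op 0.602
[0.5044 0.1922 0.17  ] -> [-0.4017 -0.1609  0.0585]
```

```bash
python3 -m jog '[{"grip":0.4,"xyz":[-0.402,-0.161,0.04],"dr":[0,0,0]},{"grip":0.4,"xyz":[-0.402,-0.161,0.04],"dr":[0,0,0]},{"grip":0.4,"xyz":[-0.402,-0.161,0.04],"dr":[0,0,0]},{"grip":0.4,"xyz":[-0.402,-0.161,0.04],"dr":[0,0,0]},{"grip":0.4,"xyz":[-0.402,-0.161,0.04],"dr":[0,0,0]},{"grip":0.4,"xyz":[-0.402,-0.161,0.04],"dr":[0,0,0]},{"grip":0.4,"xyz":[-0.402,-0.161,0.04],"dr":[0,0,0]},{"grip":0.4,"xyz":[-0.402,-0.161,0.04],"dr":[0,0,0]},{"grip":0.4,"xyz":[-0.402,-0.161,0.04],"dr":[0,0,0]},{"grip":0.4,"xyz":[-0.402,-0.161,0.04],"dr":[0,0,0]},{"grip":0.4,"xyz":[-0.402,-0.161,0.04],"dr":[0,0,0]},{"grip":0.4,"xyz":[-0.402,-0.161,0.04],"dr":[0,0,0]}]' 20
python3 -c "
from h import *
rel((.5044,.1922,.13),(.5044,.1922,.077));print(dr(-1.194))
im=ctrl.read_camera('side')[:,:,::-1]
cv2.imwrite('pics/s1.png',cv2.resize(im[150:300,250:430],None,fx=4,fy=4,interpolation=cv2.INTER_CUBIC))"
```

```text
time: 2.1
eef_pos: [0.5016, 0.1971, 0.1885]
tcp_rot: [0.828, -0.56, -0.001, 0.0]
contact_force: [0.1, -0.0, 0.3]
opening: 0.6
t 2.10 pos [0.5016 0.1971 0.1885] yaw -1.1894 tilt [-1.8e-03  4.0e-04 -1.0e+00] F [ 0.1 -0.   0.3] op 0.600
[0.5044 0.1922 0.13  ] -> [ 0.0056 -0.0009  0.0585]
[0.5044 0.1922 0.077 ] -> [ 0.0057 -0.001   0.1115]
[0.0015 0.001  0.0046]
```

View pics/s1.png

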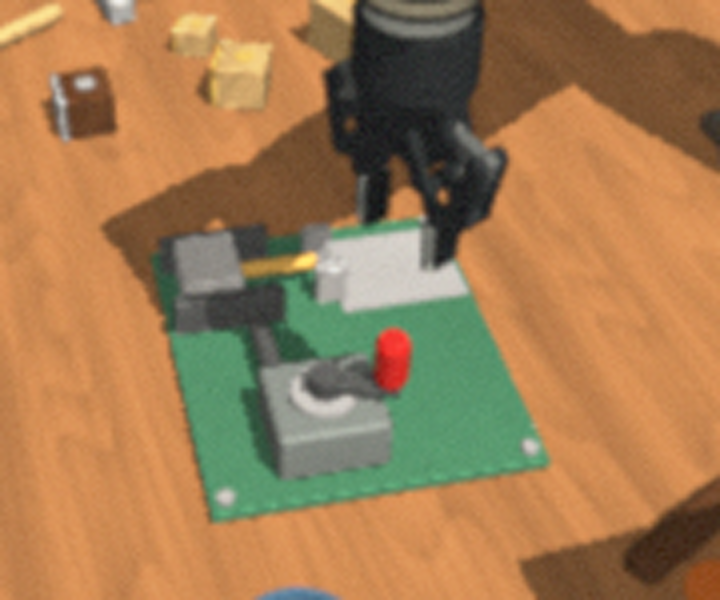

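The hand hangs above the fixture. The knob top is at side pixel (348.5,234), against a prediction of (347.4,233.3), so the knob estimate is good. Descending.

```bash
python3 -m jog '[{"grip":0.4,"xyz":[0.0,0,0.02],"dr":[0,0,0]},{"grip":0.4,"xyz":[0.0,0,0.04],"dr":[0,0,0]},{"grip":0.4,"xyz":[0,0,0.058],"dr":[0,0,0]},{"grip":0.4,"xyz":[0,0,0.058],"dr":[0,0,0]},{"grip":0.4,"xyz":[0,0,0.058],"dr":[0,0,0]}]' 20
python3 -c "
from h import *
rel((.5044,.1922,.077));print(dr(-1.194))"
```

```text
time: 2.57
eef_pos: [0.502, 0.1926, 0.1306]
tcp_rot: [0.827, -0.563, -0.001, 0.001]
contact_force: [0.3, -0.6, 1.3]
opening: 0.601
t 2.57 pos [0.502  0.1926 0.1306] yaw -1.1957 tilt [-2.7e-03 -9.0e-04 -1.0e+00] F [ 0.3 -0.6  1.3] op 0.601
[0.5044 0.1922 0.077 ] -> [ 0.0012 -0.0022  0.0536]
[ 0.0029  0.0002 -0.0017]
```

```bash
python3 -m jog '[{"grip":0.4,"xyz":[0.001,-0.002,0.02],"dr":[0,0,0]},{"grip":0.4,"xyz":[0.001,-0.002,0.04],"dr":[0,0,0]},{"grip":0.4,"xyz":[0.001,-0.002,0.053],"dr":[0,0,0]},{"grip":0.4,"xyz":[0.001,-0.002,0.053],"dr":[0,0,0]},{"grip":0.6,"xyz":[0.001,-0.002,0.053],"dr":[0,0,0]},{"grip":0.8,"xyz":[0.001,-0.002,0.053],"dr":[0,0,0]},{"grip":1,"xyz":[0.001,-0.002,0.053],"dr":[0,0,0]},{"grip":1,"xyz":[0.001,-0.002,0.053],"dr":[0,0,0]},{"grip":1,"xyz":[0.001,-0.002,0.053],"dr":[0,0,0]},{"grip":1,"xyz":[0.001,-0.002,0.053],"dr":[0,0,0]}]' 20
python3 -c "
from h import *
rel()
s,p,R,a=st()
# rotation rows: phi from current
K=np.array([.5044,.1922]);ph0=.292
def kn(ph): t=np.pi+Q[2]-ph; return AX[:2]+.045*np.array([np.cos(t),np.sin(t)])
p0=kn(ph0);print(p0)
for i in range(1,13):
  ph=ph0+.13*i*1; d=kn(ph)-p0; print(round(ph,3),R.inv().apply([*d,0]).round(4))"
```

```text
time: 3.4
eef_pos: [0.5063, 0.1942, 0.0806]
tcp_rot: [0.827, -0.562, 0.001, -0.001]
contact_force: [-0.2, -0.3, 5.6]
opening: 0.27
t 3.40 pos [0.5063 0.1942 0.0806] yaw -1.1938 tilt [ 3.5e-03  5.0e-04 -1.0e+00] F [-0.2 -0.3  5.6] op 0.270
[0.50479192 0.19207964]
0.422 [-0.004  -0.0043  0.    ]
0.552 [-0.0074 -0.009   0.    ]
0.682 [-0.0101 -0.0142  0.    ]
0.812 [-0.0122 -0.0197  0.0001]
0.942 [-0.0135 -0.0254  0.0001]
1.072 [-0.0141 -0.0312  0.0001]
1.202 [-0.0139 -0.037   0.0001]
1.332 [-0.0129 -0.0428  0.0001]
1.462 [-0.0113 -0.0484  0.0002]
1.592 [-0.0089 -0.0537  0.0002]
1.722 [-0.0058 -0.0587  0.0002]
1.852 [-0.0021 -0.0633  0.0002]
```

```bash
python3 -m jog '[{"grip":1,"xyz":[-0.004,-0.004,0],"dr":[0,0,0]},{"grip":1,"xyz":[-0.0075,-0.009,0],"dr":[0,0,0]},{"grip":1,"xyz":[-0.010,-0.014,0],"dr":[0,0,0]},{"grip":1,"xyz":[-0.012,-0.020,0],"dr":[0,0,0]},{"grip":1,"xyz":[-0.0135,-0.0255,0],"dr":[0,0,0]},{"grip":1,"xyz":[-0.014,-0.031,0],"dr":[0,0,0]},{"grip":1,"xyz":[-0.014,-0.031,0],"dr":[0,0,0]}]'
python3 -c "
from h import *
rel()
im=ctrl.read_camera('side')[:,:,::-1]
cv2.imwrite('pics/s2.png',cv2.resize(im[150:300,250:430],None,fx=4,fy=4,interpolation=cv2.INTER_CUBIC))"
```

```text
time: 3.98
eef_pos: [0.5303, 0.2196, 0.0807]
tcp_rot: [0.827, -0.562, 0.001, -0.002]
contact_force: [-1.3, 2.4, 6.2]
opening: 0.274
t 3.98 pos [0.5303 0.2196 0.0807] yaw -1.1940 tilt [ 0.0035  0.0021 -1.    ] F [-1.3  2.4  6.2] op 0.274
```

View pics/s2.png

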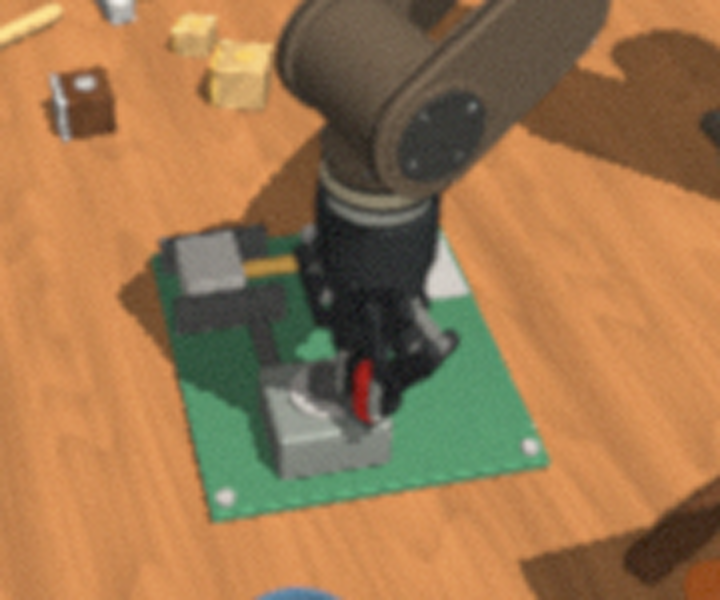

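It turns: the red knob is between the fingers at crop (362,390) and forces are small. Continuing at a quarter radian per row.

```bash
cat >> h.py <<'E'
def kn(ph): t=np.pi+Q[2]-ph; return AX[:2]+.045*np.array([np.cos(t),np.sin(t)])
def arc(ph0,step,n=12):
    s,p,R,a=st()
    for i in range(1,n+1): print(round(ph0+step*i,3),Rn.from_matrix([[np.cos(a),np.sin(a),0],[np.sin(a),-np.cos(a),0],[0,0,-1]]).inv().apply([*(kn(ph0+step*i)-kn(ph0)),0])[:2].round(4))
E
python3 -c "
from h import *
arc(1.072,.25)"
```

```text
1.322 [ 0.001  -0.0112]
1.572 [ 0.0048 -0.0217]
1.822 [ 0.011  -0.0311]
2.072 [ 0.0194 -0.0385]
2.322 [ 0.0294 -0.0437]
2.572 [ 0.0403 -0.0463]
2.822 [ 0.0515 -0.046 ]
3.072 [ 0.0623 -0.043 ]
3.322 [ 0.072  -0.0375]
3.572 [ 0.0801 -0.0296]
3.822 [ 0.086  -0.0201]
4.072 [ 0.0893 -0.0094]
```

```bash
python3 -m jog '[{"grip":1,"xyz":[0.001,-0.011,0],"dr":[0,0,0]},{"grip":1,"xyz":[0.005,-0.0215,0],"dr":[0,0,0]},{"grip":1,"xyz":[0.011,-0.031,0],"dr":[0,0,0]},{"grip":1,"xyz":[0.0195,-0.0385,0],"dr":[0,0,0]},{"grip":1,"xyz":[0.0295,-0.0435,0],"dr":[0,0,0]},{"grip":1,"xyz":[0.0405,-0.0465,0],"dr":[0,0,0]},{"grip":1,"xyz":[0.0515,-0.046,0],"dr":[0,0,0]},{"grip":1,"xyz":[0.0625,-0.043,0],"dr":[0,0,0]},{"grip":1,"xyz":[0.072,-0.0375,0],"dr":[0,0,0]},{"grip":1,"xyz":[0.080,-0.0295,0],"dr":[0,0,0]},{"grip":1,"xyz":[0.086,-0.020,0],"dr":[0,0,0]},{"grip":1,"xyz":[0.0895,-0.0095,0],"dr":[0,0,0]}]'
python3 -c "
from h import *
rel()
arc(4.072,.25)"
```

```text
time: 5.03
eef_pos: [0.5711, 0.1391, 0.0805]
tcp_rot: [0.826, -0.563, -0.0, -0.002]
contact_force: [-2.6, 7.7, 8.9]
opening: 0.27
t 5.03 pos [0.5711 0.1391 0.0805] yaw -1.1961 tilt [ 0.0019  0.0035 -1.    ] F [-2.6  7.7  8.9] op 0.270
4.322 [0.0006 0.0112]
4.572 [-0.0016  0.0222]
4.822 [-0.0065  0.0323]
5.072 [-0.0137  0.0409]
5.322 [-0.0228  0.0475]
5.572 [-0.0332  0.0516]
5.822 [-0.0444  0.0529]
6.072 [-0.0555  0.0515]
6.322 [-0.0659  0.0474]
6.572 [-0.075   0.0408]
6.822 [-0.0822  0.0322]
7.072 [-0.087  0.022]
```

```bash
python3 -m jog '[{"grip":1,"xyz":[0.000,0.011,0],"dr":[0,0,0]},{"grip":1,"xyz":[-0.0025,0.022,0],"dr":[0,0,0]},{"grip":1,"xyz":[-0.0075,0.032,0],"dr":[0,0,0]},{"grip":1,"xyz":[-0.0147,0.0405,0],"dr":[0,0,0]},{"grip":1,"xyz":[-0.024,0.047,0],"dr":[0,0,0]},{"grip":1,"xyz":[-0.034,0.0515,0],"dr":[0,0,0]},{"grip":1,"xyz":[-0.0455,0.0525,0],"dr":[0,0,0]},{"grip":1,"xyz":[-0.0565,0.051,0],"dr":[0,0,0]},{"grip":1,"xyz":[-0.067,0.047,0],"dr":[0,0,0]},{"grip":1,"xyz":[-0.076,0.0405,0],"dr":[0,0,0]},{"grip":1,"xyz":[-0.083,0.032,0],"dr":[0,0,0]},{"grip":1,"xyz":[-0.088,0.022,0],"dr":[0,0,0]}]'
python3 -c "
from h import *
rel()
s,p,R,a=st();d=p[:2]-AX[:2];print('r',np.hypot(*d),'phi',(np.pi+Q[2]-np.arctan2(d[1],d[0]))%(2*np.pi))
arc(7.072,.25)"
```

```text
time: 6.03
eef_pos: [0.5185, 0.2123, 0.0805]
tcp_rot: [0.827, -0.562, 0.001, 0.0]
contact_force: [-0.2, -4.0, 9.1]
opening: 0.269
t 6.03 pos [0.5185 0.2123 0.0805] yaw -1.1925 tilt [ 0.0021 -0.0021 -1.    ] F [-0.2 -4.   9.1] op 0.269
r 0.04641819327949826 phi 0.8326788778293355
7.322 [-0.0021 -0.011 ]
7.572 [-0.0015 -0.0222]
7.822 [ 0.002  -0.0329]
8.072 [ 0.0079 -0.0424]
8.322 [ 0.0161 -0.0502]
8.572 [ 0.0258 -0.0556]
8.822 [ 0.0367 -0.0585]
9.072 [ 0.0479 -0.0587]
9.322 [ 0.0588 -0.056 ]
9.572 [ 0.0687 -0.0507]
9.822 [ 0.077  -0.0432]
10.072 [ 0.0832 -0.0338]
```

```bash
python3 -m jog '[{"grip":1,"xyz":[-0.002,-0.011,0],"dr":[0,0,0]},{"grip":1,"xyz":[-0.0015,-0.022,0],"dr":[0,0,0]},{"grip":1,"xyz":[0.002,-0.033,0],"dr":[0,0,0]},{"grip":1,"xyz":[0.008,-0.0425,0],"dr":[0,0,0]},{"grip":1,"xyz":[0.016,-0.050,0],"dr":[0,0,0]},{"grip":1,"xyz":[0.026,-0.0555,0],"dr":[0,0,0]},{"grip":1,"xyz":[0.0365,-0.0585,0],"dr":[0,0,0]},{"grip":1,"xyz":[0.048,-0.0585,0],"dr":[0,0,0]},{"grip":1,"xyz":[0.059,-0.056,0],"dr":[0,0,0]},{"grip":1,"xyz":[0.0685,-0.0505,0],"dr":[0,0,0]},{"grip":1,"xyz":[0.077,-0.043,0],"dr":[0,0,0]},{"grip":1,"xyz":[0.083,-0.034,0],"dr":[0,0,0]}]'
python3 -c "
from h import *
rel()
s,p,R,a=st();d=p[:2]-AX[:2];print('r',np.hypot(*d),'phi',(np.pi+Q[2]-np.arctan2(d[1],d[0]))%(2*np.pi))
arc(10.072,.25)"
```

```text
time: 7.03
eef_pos: [0.5813, 0.1474, 0.0806]
tcp_rot: [0.827, -0.562, 0.001, -0.001]
contact_force: [-1.0, 3.0, 8.9]
opening: 0.27
t 7.03 pos [0.5813 0.1474 0.0806] yaw -1.1946 tilt [ 3.5e-03  7.0e-04 -1.0e+00] F [-1.   3.   8.9] op 0.270
r 0.04456593551193264 phi 3.7321204411167894
10.322 [0.0037 0.0106]
10.572 [0.0046 0.0218]
10.822 [0.0028 0.0328]
11.072 [-0.0018  0.0431]
11.322 [-0.0087  0.0519]
11.572 [-0.0176  0.0588]
11.822 [-0.0279  0.0632]
12.072 [-0.039   0.0649]
12.322 [-0.0502  0.0638]
12.572 [-0.0607  0.0601]
12.822 [-0.07    0.0538]
13.072 [-0.0775  0.0454]
```

```bash
python3 -m jog '[{"grip":1,"xyz":[0.0035,0.0105,0],"dr":[0,0,0]},{"grip":1,"xyz":[0.0045,0.022,0],"dr":[0,0,0]},{"grip":1,"xyz":[0.003,0.033,0],"dr":[0,0,0]},{"grip":1,"xyz":[-0.002,0.043,0],"dr":[0,0,0]},{"grip":1,"xyz":[-0.0085,0.052,0],"dr":[0,0,0]},{"grip":1,"xyz":[-0.0175,0.059,0],"dr":[0,0,0]},{"grip":1,"xyz":[-0.028,0.063,0],"dr":[0,0,0]},{"grip":1,"xyz":[-0.039,0.065,0],"dr":[0,0,0]},{"grip":1,"xyz":[-0.050,0.064,0],"dr":[0,0,0]},{"grip":1,"xyz":[-0.0605,0.060,0],"dr":[0,0,0]},{"grip":1,"xyz":[-0.070,0.054,0],"dr":[0,0,0]},{"grip":1,"xyz":[-0.0775,0.0455,0],"dr":[0,0,0]}]'
python3 -c "
from h import *
rel()
s,p,R,a=st();d=p[:2]-AX[:2];print('r',np.hypot(*d),'phi',(np.pi+Q[2]-np.arctan2(d[1],d[0]))%(2*np.pi)+4*np.pi)
arc(13.072,.12)"
```

```text
time: 8.03
eef_pos: [0.5103, 0.2028, 0.0805]
tcp_rot: [0.827, -0.562, 0.002, -0.0]
contact_force: [2.5, -4.1, 8.4]
opening: 0.273
t 8.03 pos [0.5103 0.2028 0.0805] yaw -1.1925 tilt [ 0.0039 -0.0023 -1.    ] F [ 2.5 -4.1  8.4] op 0.273
r 0.04548488344915528 phi 13.124970989608972
13.192 [-0.0028 -0.0046]
13.312 [-0.005  -0.0096]
13.432 [-0.0065 -0.0147]
13.552 [-0.0075 -0.02  ]
13.672 [-0.0078 -0.0254]
13.792 [-0.0075 -0.0308]
13.912 [-0.0065 -0.0361]
14.032 [-0.0049 -0.0413]
14.152 [-0.0027 -0.0462]
14.272 [ 0.0001 -0.0508]
14.392 [ 0.0034 -0.0551]
14.512 [ 0.0072 -0.0589]
```

```bash
python3 -m jog '[{"grip":1,"xyz":[-0.003,-0.0045,0],"dr":[0,0,0]},{"grip":1,"xyz":[-0.005,-0.0095,0],"dr":[0,0,0]},{"grip":1,"xyz":[-0.0065,-0.0145,0],"dr":[0,0,0]},{"grip":1,"xyz":[-0.0075,-0.020,0],"dr":[0,0,0]},{"grip":1,"xyz":[-0.008,-0.0255,0],"dr":[0,0,0]},{"grip":1,"xyz":[-0.0075,-0.031,0],"dr":[0,0,0]},{"grip":1,"xyz":[-0.0065,-0.036,0],"dr":[0,0,0]},{"grip":1,"xyz":[-0.005,-0.041,0],"dr":[0,0,0]},{"grip":1,"xyz":[-0.003,-0.046,0],"dr":[0,0,0]},{"grip":1,"xyz":[-0.001,-0.049,0],"dr":[0,0,0]},{"grip":1,"xyz":[-0.001,-0.049,0],"dr":[0,0,0]}]'
python3 -c "
from h import *
rel()
s,p,R,a=st();d=p[:2]-AX[:2];print('r',np.hypot(*d),'phi',(np.pi+Q[2]-np.arctan2(d[1],d[0]))%(2*np.pi)+4*np.pi)"
```

```text
time: 8.95
eef_pos: [0.553, 0.2233, 0.0804]
tcp_rot: [0.827, -0.562, -0.002, 0.001]
contact_force: [-6.3, 3.8, 12.2]
opening: 0.27
t 8.95 pos [0.553  0.2233 0.0804] yaw -1.1947 tilt [-0.0046  0.0018 -1.    ] F [-6.3  3.8 12.2] op 0.270
r 0.04832074618957657 phi 14.182189841495067
```

```bash
python3 -m jog '[{"grip":1,"xyz":[0.0015,-0.003,0],"dr":[0,0,0]},{"grip":1,"xyz":[0.0015,-0.003,0],"dr":[0,0,0]},{"grip":1,"xyz":[0.0015,-0.003,0],"dr":[0,0,0]}]'
python3 -m jog '[{"grip":0.8,"xyz":[-0.001,0.003,0],"dr":[0,0,0]},{"grip":0.4,"xyz":[-0.001,0.003,0],"dr":[0,0,0]},{"grip":0.4,"xyz":[-0.001,0.003,0],"dr":[0,0,0]},{"grip":0.4,"xyz":[-0.001,0.003,0],"dr":[0,0,0]},{"grip":0.4,"xyz":[-0.001,0.003,-0.02],"dr":[0,0,0]},{"grip":0.4,"xyz":[-0.001,0.003,-0.05],"dr":[0,0,0]},{"grip":0.4,"xyz":[-0.001,0.003,-0.08],"dr":[0,0,0]},{"grip":0.4,"xyz":[-0.001,0.003,-0.11],"dr":[0,0,0]},{"grip":0.4,"xyz":[-0.001,0.003,-0.11],"dr":[0,0,0]}]'
python3 -c "
from h import *
b=BL
rel((b[0]-.09,b[1]+.1,.19),(b[0],b[1],.17));print(dr(b[2]-np.pi/2))
im=ctrl.read_camera('side')[:,:,::-1]
cv2.imwrite('pics/s3.png',cv2.resize(im[150:300,250:430],None,fx=4,fy=4,interpolation=cv2.INTER_CUBIC))"
```

```text
time: 9.2
eef_pos: [0.5534, 0.2233, 0.0802]
tcp_rot: [0.827, -0.562, -0.005, 0.003]
contact_force: [-13.1, 5.1, 17.0]
opening: 0.27
time: 9.95
eef_pos: [0.5577, 0.2218, 0.1954]
tcp_rot: [0.827, -0.562, 0.004, -0.004]
contact_force: [0.4, 1.2, 1.3]
opening: 0.6
t 9.95 pos [0.5577 0.2218 0.1954] yaw -1.1943 tilt [ 0.0109  0.0017 -0.9999] F [0.4 1.2 1.3] op 0.600
[ 0.3872 -0.1636  0.19  ] -> [0.2958 0.3002 0.0029]
[ 0.4772 -0.2636  0.17  ] -> [0.4218 0.2535 0.0237]
[-0.0111  0.0022  0.8341]
```

View pics/s3.png

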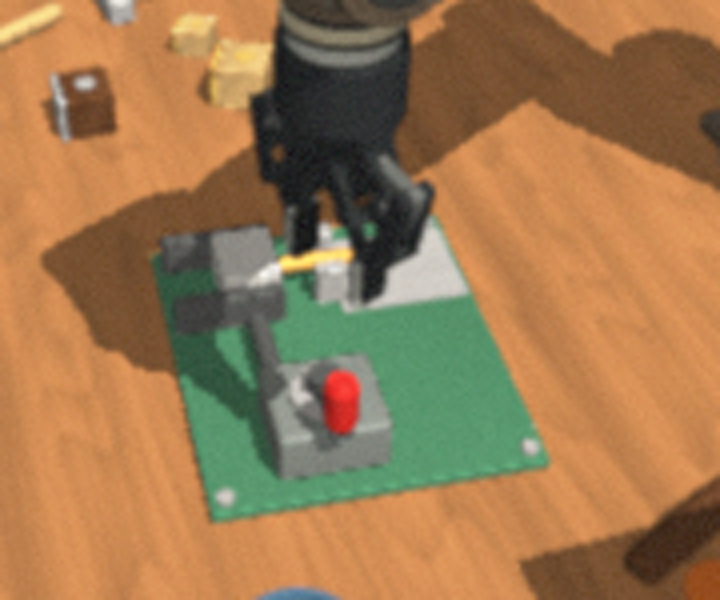

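The knob pushed to the end: the force rose to 13 N with no motion. The crank arm now points to fixture +y and the brass tip is out between the stops, at crop (350,255). Going to above the block.

```bash
python3 -m jog '[{"grip":0.25,"xyz":[0.035,0.021,0.002],"dr":[-0.001,0,0.08]},{"grip":0.25,"xyz":[0.070,0.042,0.004],"dr":[-0.002,0,0.16]},{"grip":0.25,"xyz":[0.105,0.063,0.006],"dr":[-0.003,0,0.24]},{"grip":0.25,"xyz":[0.140,0.084,0.008],"dr":[-0.004,0,0.32]},{"grip":0.25,"xyz":[0.175,0.105,0.01],"dr":[-0.005,0,0.40]},{"grip":0.25,"xyz":[0.211,0.127,0.012],"dr":[-0.006,0,0.48]},{"grip":0.25,"xyz":[0.246,0.148,0.014],"dr":[-0.007,0,0.56]},{"grip":0.25,"xyz":[0.281,0.169,0.016],"dr":[-0.008,0,0.64]},{"grip":0.25,"xyz":[0.316,0.19,0.018],"dr":[-0.009,0,0.72]},{"grip":0.25,"xyz":[0.351,0.211,0.02],"dr":[-0.010,0,0.80]},{"grip":0.25,"xyz":[0.386,0.232,0.022],"dr":[-0.011,0,0.834]},{"grip":0.25,"xyz":[0.422,0.2535,0.0237],"dr":[-0.011,0.002,0.834]}]'
python3 -m jog '[{"grip":0.25,"xyz":[0,0,0],"dr":[0,0,0]},{"grip":0.25,"xyz":[0,0,0],"dr":[0,0,0]},{"grip":0.25,"xyz":[0,0,0],"dr":[0,0,0]}]'
python3 -c "
from h import *
b=BL
rel((b[0],b[1],.06),(b[0],b[1],.008));print(dr(b[2]-np.pi/2))
im=ctrl.read_camera('side')[:,:,::-1]
cv2.imwrite('pics/s4.png',cv2.resize(im[80:200,240:400],None,fx=5,fy=5,interpolation=cv2.INTER_CUBIC))"
```

```text
time: 11.0
eef_pos: [0.4717, -0.2652, 0.1624]
tcp_rot: [-0.528, 0.849, 0.004, -0.006]
contact_force: [1.6, -0.0, 0.1]
opening: 0.749
time: 11.25
eef_pos: [0.4727, -0.2632, 0.163]
tcp_rot: [-0.528, 0.849, 0.004, -0.005]
contact_force: [-0.1, 0.7, 0.7]
opening: 0.754
t 11.25 pos [ 0.4727 -0.2632  0.163 ] yaw -2.0289 tilt [-0.0136  0.0011 -0.9999] F [-0.1  0.7  0.7] op 0.754
[ 0.4772 -0.2636  0.06  ] -> [-0.0022 -0.0056  0.1029]
[ 0.4772 -0.2636  0.008 ] -> [-0.0024 -0.0062  0.1549]
[ 0.0127 -0.005  -0.0005]
```

View pics/s4.png

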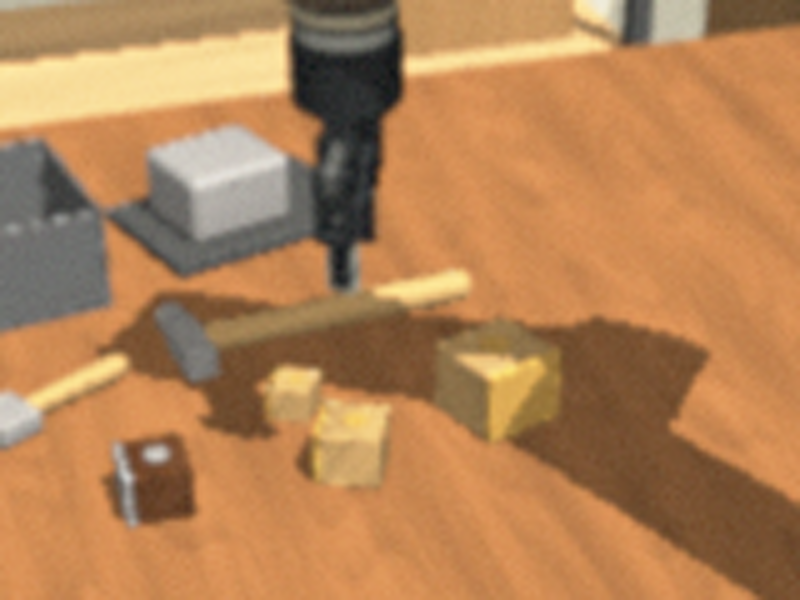

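```bash
python3 -m jog '[{"grip":0.25,"xyz":[-0.002,-0.006,0.03],"dr":[0.0127,-0.005,0]},{"grip":0.25,"xyz":[-0.002,-0.006,0.06],"dr":[0.0127,-0.005,0]},{"grip":0.25,"xyz":[-0.002,-0.006,0.09],"dr":[0.0127,-0.005,0]},{"grip":0.25,"xyz":[-0.002,-0.006,0.10],"dr":[0.0127,-0.005,0]},{"grip":0.25,"xyz":[-0.002,-0.006,0.10],"dr":[0.0127,-0.005,0]},{"grip":0.25,"xyz":[-0.002,-0.006,0.10],"dr":[0.0127,-0.005,0]}]'
python3 -c "
from h import *
b=BL
rel((b[0],b[1],.009));print(dr(b[2]-np.pi/2))
im=ctrl.read_camera('side')[:,:,::-1]
cv2.imwrite('pics/s5.png',cv2.resize(im[80:200,240:400],None,fx=5,fy=5,interpolation=cv2.INTER_CUBIC))"
```

```text
time: 11.8
eef_pos: [0.4793, -0.2639, 0.065]
tcp_rot: [-0.529, 0.849, -0.002, 0.0]
contact_force: [0.4, -1.7, 0.1]
opening: 0.749
t 11.80 pos [ 0.4793 -0.2639  0.065 ] yaw -2.0263 tilt [ 0.0024 -0.0022 -1.    ] F [ 0.4 -1.7  0.1] op 0.749
[ 0.4772 -0.2636  0.009 ] -> [0.0006 0.0021 0.056 ]
[-0.0031 -0.0009  0.0021]
```

View pics/s5.png

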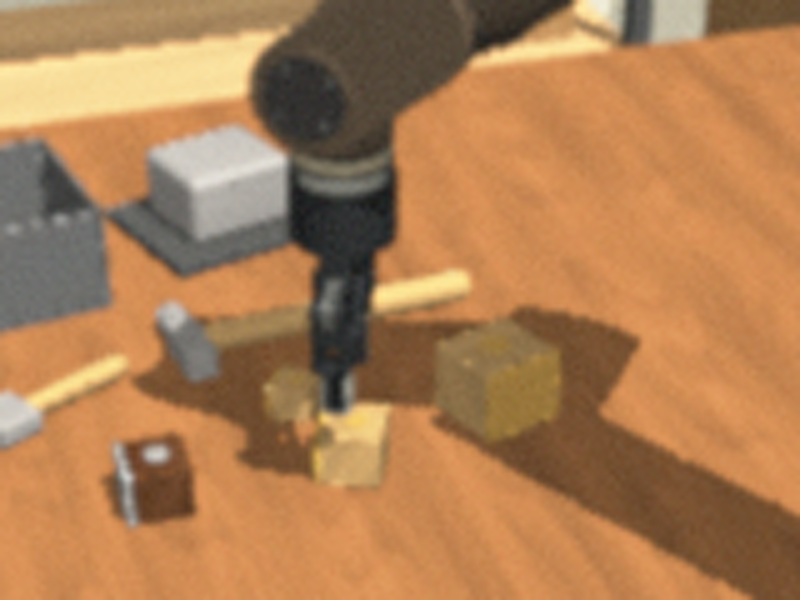

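```bash
python3 -c "
from h import *
s,p,R,a=st()
for o in(-.039,0,.039):
  q=proj('side',p+R.apply([o,0,-.006]))[0];print(o,(q-[240,80])*5)
print((proj('side',[BL[0],BL[1],.042])[0]-[240,80])*5)
im=ctrl.read_camera('top')[:,:,::-1]
cv2.imwrite('pics/t5.png',cv2.resize(im[140:260,360:480],None,fx=5,fy=5,interpolation=cv2.INTER_CUBIC))"
```

```text
-0.039 [332.29953256 412.38467187]
0 [341.77275983 383.3721717 ]
0.039 [350.84568044 355.59519681]
[346.59996792 418.9753363 ]
```

View pics/t5.png

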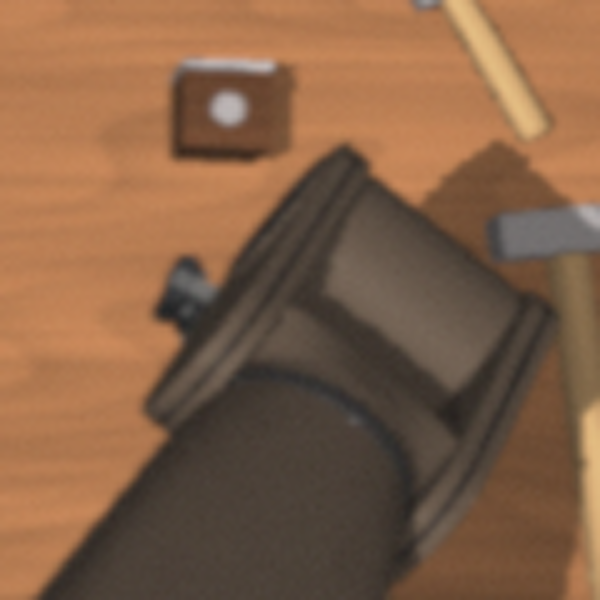

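The fingertip prediction of (332,412) matches the picture at (338,410). Descend and grip.

```bash
python3 -m jog '[{"grip":0.25,"xyz":[0.0005,0.001,0.02],"dr":[0,0,0]},{"grip":0.25,"xyz":[0.0005,0.002,0.04],"dr":[0,0,0]},{"grip":0.25,"xyz":[0.0005,0.002,0.055],"dr":[0,0,0]},{"grip":0.25,"xyz":[0.0005,0.002,0.055],"dr":[0,0,0]},{"grip":0.35,"xyz":[0.0005,0.002,0.055],"dr":[0,0,0]},{"grip":0.5,"xyz":[0.0005,0.002,0.055],"dr":[0,0,0]},{"grip":0.8,"xyz":[0.0005,0.002,0.055],"dr":[0,0,0]},{"grip":1,"xyz":[0.0005,0.002,0.055],"dr":[0,0,0]},{"grip":1,"xyz":[0.0005,0.002,0.055],"dr":[0,0,0]},{"grip":1,"xyz":[0.0005,0.002,0.055],"dr":[0,0,0]}]' 40
python3 -c "
from h import *
rel()"
```

```text
time: 12.73
eef_pos: [0.4784, -0.2657, 0.0119]
tcp_rot: [-0.528, 0.849, -0.004, 0.001]
contact_force: [-0.5, -0.2, 6.0]
opening: 0.582
t 12.73 pos [ 0.4784 -0.2657  0.0119] yaw -2.0280 tilt [ 0.0057 -0.0049 -1.    ] F [-0.5 -0.2  6. ] op 0.582
```

Gripped at 49.5 mm opening. Lifting 70 mm and carrying it to above the bed, just before the plunger.

```bash
python3 -m jog '[{"grip":1,"xyz":[0,0,-0.02],"dr":[0,0,0]},{"grip":1,"xyz":[0,0,-0.045],"dr":[0,0,0]},{"grip":1,"xyz":[0,0,-0.07],"dr":[0,0,0]},{"grip":1,"xyz":[0,0,-0.08],"dr":[0,0,0]},{"grip":1,"xyz":[0,0,-0.08],"dr":[0,0,0]},{"grip":1,"xyz":[0,0,-0.08],"dr":[0,0,0]}]' 40
python3 -c "
from h import *
rel(T(Q,-.072,-.06,.09));print(dr(Q[2]-np.pi/2))
im=ctrl.read_camera('side')[:,:,::-1]
cv2.imwrite('pics/s6.png',cv2.resize(im[80:200,240:400],None,fx=5,fy=5,interpolation=cv2.INTER_CUBIC))"
```

```text
time: 13.23
eef_pos: [0.4766, -0.2642, 0.0895]
tcp_rot: [-0.528, 0.849, -0.002, 0.001]
contact_force: [-0.5, 1.1, -3.0]
opening: 0.581
t 13.23 pos [ 0.4766 -0.2642  0.0895] yaw -2.0280 tilt [ 0.0029 -0.0027 -1.    ] F [-0.5  1.1 -3. ] op 0.581
[0.4304 0.02   0.09  ] -> [-0.2346  0.1669 -0.0014]
[-0.0035 -0.0018 -0.3688]
```

View pics/s6.png

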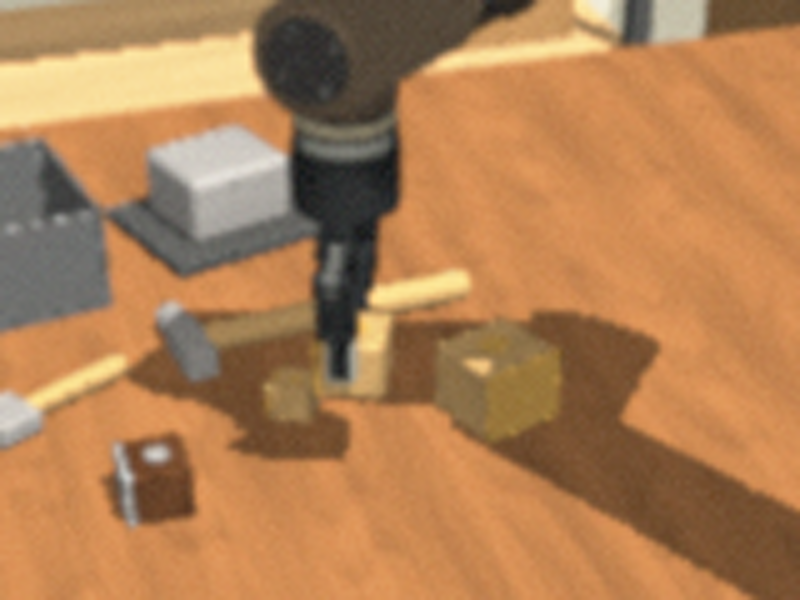

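The block hangs between the fingers, but the finger at crop (338,365) looks off-centre on the block (316..392). I'll overlay the model to measure it.

```bash
cat >> h.py <<'E'
def overlay(im,org,yaw,f,x0,y0,n="side",h=.042,col=(255,0,0)):
    c,s=np.cos(yaw),np.sin(yaw)
    P=np.array([[org[0]+c*x-s*y,org[1]+s*x+c*y,org[2]+z] for z in(0,h) for x,y in((.025,.025),(.025,-.025),(-.025,-.025),(-.025,.025))])
    q=((proj(n,P)-[x0,y0]+.5)*f-.5).round().astype(int)
    for i in range(4):
        for a,b in((i,(i+1)%4),(i+4,(i+1)%4+4),(i,i+4)): cv2.line(im,tuple(map(int,q[a])),tuple(map(int,q[b])),col,1)
E
python3 -c "
from h import *
s,p,R,a=st()
im=ctrl.read_camera('side')[:,:,::-1]
f=10
im=cv2.resize(im[130:180,285:345],None,fx=f,fy=f,interpolation=cv2.INTER_CUBIC)
overlay(im,[p[0],p[1],p[2]-.0119],a+np.pi/2,f,285,130)
cv2.imwrite('pics/s7.png',im)"
```

```text
(no output)
```

View pics/s7.png

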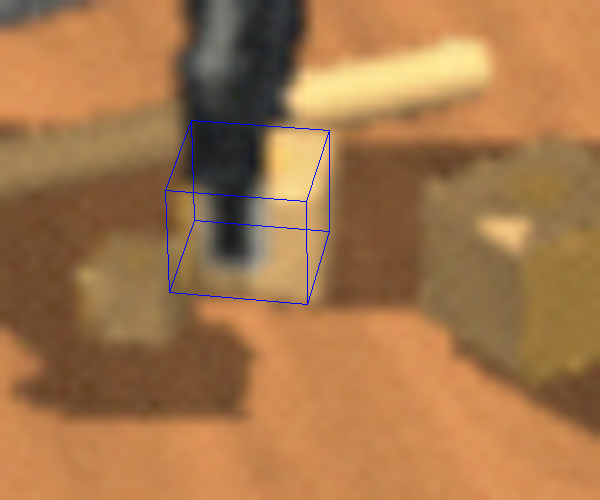

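The block sits about 4 mm back (its -x) relative to the fingers. That is fine, because contact is found by force. Carrying it over.

```bash
python3 -m jog '[{"grip":1,"xyz":[-0.024,0.017,0],"dr":[0,0,-0.04]},{"grip":1,"xyz":[-0.048,0.034,0],"dr":[0,0,-0.08]},{"grip":1,"xyz":[-0.072,0.051,0],"dr":[0,0,-0.12]},{"grip":1,"xyz":[-0.096,0.068,0],"dr":[0,0,-0.16]},{"grip":1,"xyz":[-0.120,0.085,0],"dr":[0,0,-0.20]},{"grip":1,"xyz":[-0.144,0.102,0],"dr":[0,0,-0.24]},{"grip":1,"xyz":[-0.168,0.119,0],"dr":[0,0,-0.28]},{"grip":1,"xyz":[-0.192,0.136,0],"dr":[0,0,-0.32]},{"grip":1,"xyz":[-0.215,0.153,0],"dr":[0,0,-0.36]},{"grip":1,"xyz":[-0.2345,0.167,0],"dr":[0,0,-0.369]},{"grip":1,"xyz":[-0.2345,0.167,0],"dr":[0,0,-0.369]},{"grip":1,"xyz":[-0.2345,0.167,0],"dr":[0,0,-0.369]}]' 40
python3 -c "
from h import *
rel(T(Q,-.070,-.06,.05),T(Q,-.07,-.06,.024));print(dr(Q[2]-np.pi/2))
s,p,R,a=st()
im=ctrl.read_camera('side')[:,:,::-1]
f=8
im=cv2.resize(im[185:255,295:380],None,fx=f,fy=f,interpolation=cv2.INTER_CUBIC)
b=a+np.pi/2
overlay(im,[p[0]-.004*np.cos(b),p[1]-.004*np.sin(b),p[2]-.0119],b,f,295,185)
cv2.imwrite('pics/s8.png',im)"
```

```text
time: 14.33
eef_pos: [0.4289, 0.0209, 0.0872]
tcp_rot: [-0.676, 0.737, -0.001, -0.001]
contact_force: [-0.1, 0.0, -1.7]
opening: 0.584
t 14.33 pos [0.4289 0.0209 0.0872] yaw -1.6563 tilt [-5.0e-04 -2.2e-03 -1.0e+00] F [-0.1  0.  -1.7] op 0.584
[0.4324 0.0198 0.05  ] -> [ 0.0007 -0.0036  0.0372]
[0.4324 0.0198 0.024 ] -> [ 0.0006 -0.0036  0.0632]
[ 0.0003 -0.0023  0.0029]
```

View pics/s8.png

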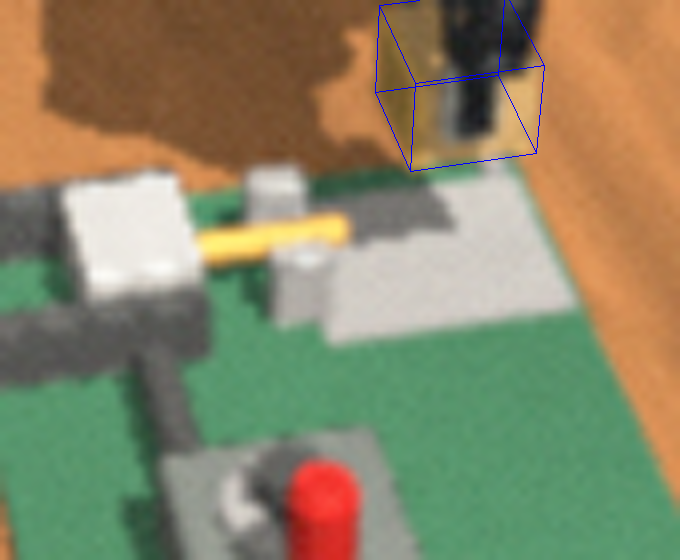

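The overlay with the 4 mm offset fits the block at crop (375-545, 0-170). The plunger tip is visible at (345,232), and the stops at (280,195) and (300,280). Lowering towards the bed.

```bash
python3 -m jog '[{"grip":1,"xyz":[0.0005,-0.003,0.015],"dr":[0,0,0.003]},{"grip":1,"xyz":[0.0005,-0.0035,0.03],"dr":[0,0,0.003]},{"grip":1,"xyz":[0.0005,-0.0035,0.045],"dr":[0,0,0.003]},{"grip":1,"xyz":[0.0005,-0.0035,0.056],"dr":[0,0,0.003]},{"grip":1,"xyz":[0.0005,-0.0035,0.056],"dr":[0,0,0.003]},{"grip":1,"xyz":[0.0005,-0.0035,0.056],"dr":[0,0,0.003]}]' 40
python3 -c "
from h import *
rel(T(Q,-.070,-.06,.022));print(dr(Q[2]-np.pi/2))
s,p,R,a=st()
f=8
b=a+np.pi/2
for n,x0,y0 in(('side',285,185),('top',270,170)):
  im=ctrl.read_camera(n)[:,:,::-1]
  im=cv2.resize(im[y0:y0+75,x0:x0+85],None,fx=f,fy=f,interpolation=cv2.INTER_CUBIC)
  overlay(im,[p[0]-.004*np.cos(b),p[1]-.004*np.sin(b),p[2]-.0119],b,f,x0,y0,n)
  for yy in(-.0225,.0225):
    overlay2=0
    c=[T(Q,-.02+dx,-.06+yy+dy,z) for dx in(0,.022) for dy in(-.0065,.0065) for z in(.01,.042)]
    for q in (proj(n,np.array(c))-[x0,y0]+.5)*f: cv2.circle(im,tuple(map(int,q)),2,(0,0,255),-1)
  cv2.imwrite(f'pics/{n}9.png',im)"
```

```text
time: 14.88
eef_pos: [0.4335, 0.018, 0.0321]
tcp_rot: [-0.674, 0.739, -0.001, -0.001]
contact_force: [0.9, -0.9, -2.2]
opening: 0.581
t 14.88 pos [0.4335 0.018  0.0321] yaw -1.6636 tilt [ 4.0e-04 -2.3e-03 -1.0e+00] F [ 0.9 -0.9 -2.2] op 0.581
[0.4324 0.0198 0.022 ] -> [-0.0017  0.0013  0.0101]
[-0.0006 -0.0023 -0.0044]
```

View pics/side9.png

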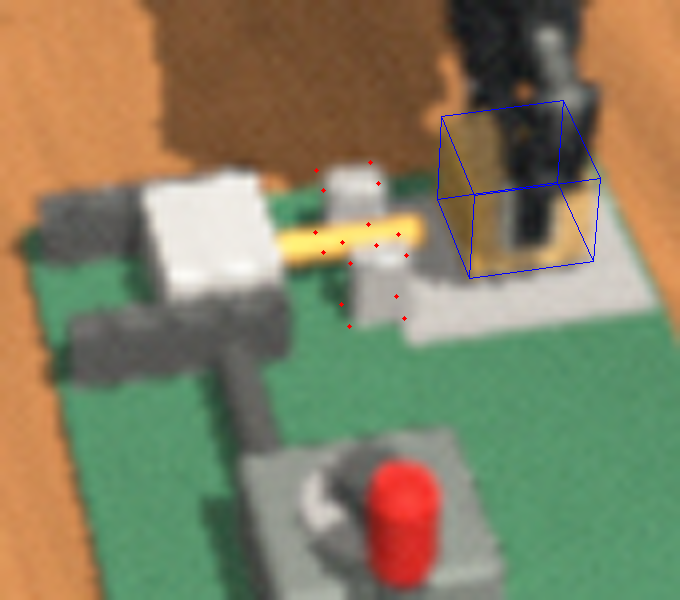

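View pics/top9.png

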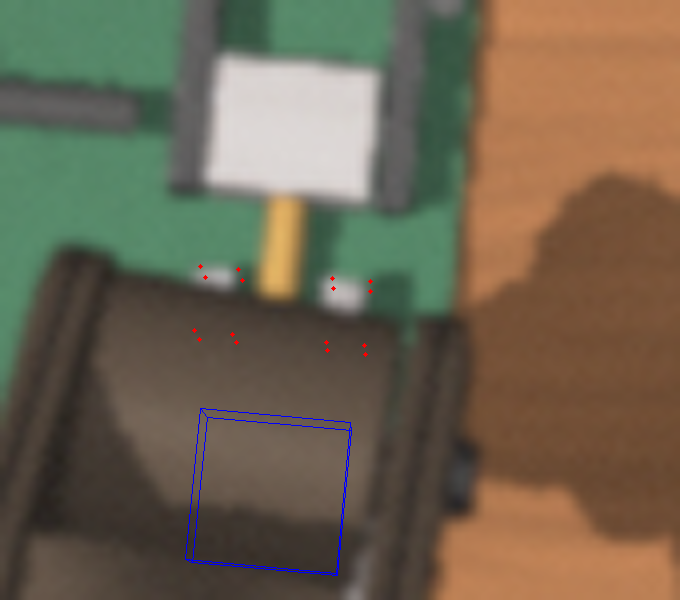

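The posts seen in the top view sit about 2 mm further to +y than predicted. I'll shift the block 2 mm that way while lowering onto the bed.

```bash
python3 -m jog '[{"grip":1,"xyz":[-0.002,0,0.003],"dr":[0,0,-0.004]},{"grip":1,"xyz":[-0.0035,0.001,0.006],"dr":[0,0,-0.004]},{"grip":1,"xyz":[-0.0035,0.001,0.0085],"dr":[0,0,-0.004]},{"grip":1,"xyz":[-0.0035,0.001,0.010],"dr":[0,0,-0.004]},{"grip":1,"xyz":[-0.0035,0.001,0.011],"dr":[0,0,-0.004]},{"grip":1,"xyz":[-0.0035,0.001,0.011],"dr":[0,0,-0.004]}]' 40
python3 -c "
from h import *
rel(T(Q,-.045,-.058,.022));print(dr(Q[2]-np.pi/2))"
```

```text
time: 15.48
eef_pos: [0.4336, 0.0224, 0.022]
tcp_rot: [-0.676, 0.737, -0.002, 0.0]
contact_force: [0.1, -0.2, -2.1]
opening: 0.582
t 15.48 pos [0.4336 0.0224 0.022 ] yaw -1.6578 tilt [ 0.003  -0.0027 -1.    ] F [ 0.1 -0.2 -2.1] op 0.582
[0.4575 0.0196 0.022 ] -> [ 0.0007 -0.0241  0.0001]
[-0.0032 -0.0024  0.0014]
```

```bash
python3 -m jog '[{"grip":1,"xyz":[0,0,0.0007],"dr":[0,0,0]},{"grip":1,"xyz":[0,0,0.0015],"dr":[0,0,0]},{"grip":1,"xyz":[0,0,0.0015],"dr":[0,0,0]}]' 40
python3 -c "
from h import *
rel(T(Q,-.045,-.058,.022));print(dr(Q[2]-np.pi/2))"
```

```text
time: 15.73
eef_pos: [0.4337, 0.0224, 0.0219]
tcp_rot: [-0.676, 0.737, -0.001, -0.0]
contact_force: [-5.8, 0.1, 10.3]
opening: 0.581
t 15.73 pos [0.4337 0.0224 0.0219] yaw -1.6577 tilt [ 0.0014 -0.0024 -1.    ] F [-5.8  0.1 10.3] op 0.581
[0.4575 0.0196 0.022 ] -> [ 0.0007 -0.0239 -0.0001]
[-0.0016 -0.0023  0.0015]
```

On the bed. Easing the down force and sliding forward.

```bash
python3 -m jog '[{"grip":1,"xyz":[0,0,-0.001],"dr":[0,0,0.001]},{"grip":1,"xyz":[0,-0.002,-0.001],"dr":[0,0,0.001]},{"grip":1,"xyz":[0,-0.004,-0.001],"dr":[0,0,0.001]},{"grip":1,"xyz":[0,-0.006,-0.001],"dr":[0,0,0.001]},{"grip":1,"xyz":[0,-0.008,-0.001],"dr":[0,0,0.001]},{"grip":1,"xyz":[0,-0.010,-0.001],"dr":[0,0,0.001]},{"grip":1,"xyz":[0,-0.012,-0.001],"dr":[0,0,0.001]},{"grip":1,"xyz":[0,-0.014,-0.001],"dr":[0,0,0.001]},{"grip":1,"xyz":[0,-0.014,-0.001],"dr":[0,0,0.001]}]' 40
python3 -c "
from h import *
rel(T(Q,-.045,-.058,.022));print(dr(Q[2]-np.pi/2))
s,p,R,a=st()
f=8
b=a+np.pi/2
for n,x0,y0 in(('side',285,185),):
  im=ctrl.read_camera(n)[:,:,::-1]
  im=cv2.resize(im[y0:y0+75,x0:x0+85],None,fx=f,fy=f,interpolation=cv2.INTER_CUBIC)
  cv2.imwrite(f'pics/{n}10.png',im)"
```

```text
time: 16.48
eef_pos: [0.4468, 0.0211, 0.0219]
tcp_rot: [-0.675, 0.737, -0.001, -0.001]
contact_force: [-6.6, 0.1, 9.5]
opening: 0.582
t 16.48 pos [0.4468 0.0211 0.0219] yaw -1.6586 tilt [-0.001  -0.0023 -1.    ] F [-6.6  0.1  9.5] op 0.582
[0.4575 0.0196 0.022 ] -> [ 0.0006 -0.0108 -0.0001]
[ 0.0008 -0.0024  0.0006]
```

View pics/side10.png

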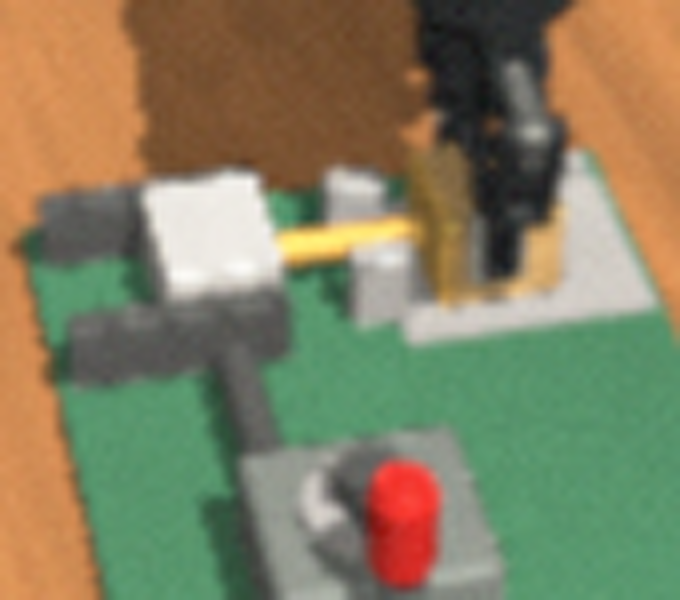

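The block face at crop (430,225) has just reached the plunger tip. Pushing on slowly.

```bash
python3 -m jog '[{"grip":1,"xyz":[0,-0.001,-0.0005],"dr":[0,0,0]},{"grip":1,"xyz":[0,-0.002,-0.0005],"dr":[0,0,0]},{"grip":1,"xyz":[0,-0.003,-0.0005],"dr":[0,0,0]},{"grip":1,"xyz":[0,-0.004,-0.0005],"dr":[0,0,0]},{"grip":1,"xyz":[0,-0.005,-0.0005],"dr":[0,0,0]},{"grip":1,"xyz":[0,-0.006,-0.0005],"dr":[0,0,0]},{"grip":1,"xyz":[0,-0.007,-0.0005],"dr":[0,0,0]},{"grip":1,"xyz":[0,-0.008,-0.0005],"dr":[0,0,0]},{"grip":1,"xyz":[0,-0.008,-0.0005],"dr":[0,0,0]}]' 40
python3 -c "
from h import *
rel(T(Q,-.041,-.058,.022));print(dr(Q[2]-np.pi/2))"
```

```text
time: 17.28
eef_pos: [0.4532, 0.0206, 0.022]
tcp_rot: [-0.675, 0.737, 0.001, -0.002]
contact_force: [-9.4, -0.7, 12.1]
opening: 0.579
t 17.28 pos [0.4532 0.0206 0.022 ] yaw -1.6585 tilt [-0.0047 -0.0021 -1.    ] F [-9.4 -0.7 12.1] op 0.579
[0.4615 0.0193 0.022 ] -> [ 0.0006 -0.0083 -0.    ]
[ 0.0045 -0.0025  0.0007]
```

```bash
python3 -m jog '[{"grip":1,"xyz":[0,-0.001,-0.0005],"dr":[0,0,0]},{"grip":1,"xyz":[0,-0.002,-0.0005],"dr":[0,0,0]},{"grip":1,"xyz":[0,-0.003,-0.0005],"dr":[0,0,0]},{"grip":1,"xyz":[0,-0.004,-0.0005],"dr":[0,0,0]},{"grip":1,"xyz":[0,-0.004,-0.0005],"dr":[0,0,0]}]' 40
python3 -c "
from h import *
rel(T(Q,-.041,-.058,.022));print(dr(Q[2]-np.pi/2))"
python3 -m jog '[{"grip":1,"xyz":[0,-0.001,-0.0003],"dr":[0,0,0]},{"grip":1,"xyz":[0,-0.002,-0.0003],"dr":[0,0,0]},{"grip":1,"xyz":[0,-0.002,-0.0003],"dr":[0,0,0]}]' 40
python3 -c "
from h import *
rel(T(Q,-.041,-.058,.022));print(dr(Q[2]-np.pi/2))
s,p,R,a=st()
f=8
for n,x0,y0 in(('side',285,185),):
  im=ctrl.read_camera(n)[:,:,::-1]
  im=cv2.resize(im[y0:y0+75,x0:x0+85],None,fx=f,fy=f,interpolation=cv2.INTER_CUBIC)
  cv2.imwrite(f'pics/{n}11.png',im)"
```

```text
time: 17.7
eef_pos: [0.4565, 0.0203, 0.022]
tcp_rot: [-0.675, 0.737, 0.001, -0.003]
contact_force: [-10.3, -0.1, 10.3]
opening: 0.574
t 17.70 pos [0.4565 0.0203 0.022 ] yaw -1.6584 tilt [-0.0061 -0.002  -1.    ] F [-10.3  -0.1  10.3] op 0.574
[0.4615 0.0193 0.022 ] -> [ 0.0006 -0.005   0.    ]
[ 0.0059 -0.0025  0.0008]
time: 17.95
eef_pos: [0.4575, 0.0202, 0.0221]
tcp_rot: [-0.675, 0.737, 0.002, -0.004]
contact_force: [-12.4, -0.7, 11.1]
opening: 0.579
t 17.95 pos [0.4575 0.0202 0.0221] yaw -1.6585 tilt [-0.0088 -0.0017 -1.    ] F [-12.4  -0.7  11.1] op 0.579
[0.4615 0.0193 0.022 ] -> [ 0.0006 -0.004   0.    ]
[ 0.0086 -0.0025  0.0007]
```

View pics/side11.png

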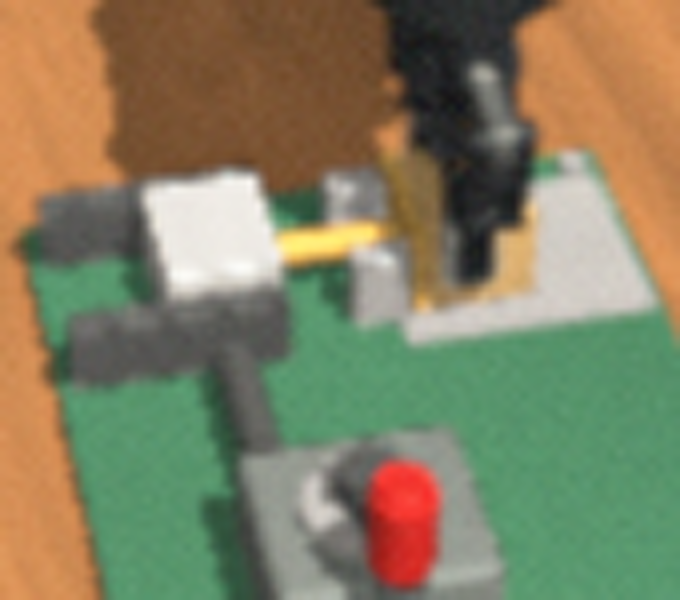

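The block's near corner at crop (413,305) is almost on the near post's front edge (408,310). Keep pushing in small steps until the force rises without travel.

```bash
python3 -m jog '[{"grip":1,"xyz":[0,-0.001,0],"dr":[0,0,0]},{"grip":1,"xyz":[0,-0.002,0],"dr":[0,0,0]},{"grip":1,"xyz":[0,-0.002,0],"dr":[0,0,0]}]' 40
python3 -c "
from h import *
rel()"
python3 -m jog '[{"grip":1,"xyz":[0,-0.001,0],"dr":[0,0,0]},{"grip":1,"xyz":[0,-0.002,0],"dr":[0,0,0]},{"grip":1,"xyz":[0,-0.002,0],"dr":[0,0,0]}]' 40
python3 -c "
from h import *
rel(T(Q,-.041,-.058,.022));print(dr(Q[2]-np.pi/2))"
```

```text
time: 18.25
eef_pos: [0.4576, 0.0202, 0.0221]
tcp_rot: [-0.675, 0.737, 0.005, -0.006]
contact_force: [-18.9, -1.6, 18.1]
opening: 0.577
t 18.25 pos [0.4576 0.0202 0.0221] yaw -1.6585 tilt [-0.0148 -0.0012 -0.9999] F [-18.9  -1.6  18.1] op 0.577
time: 18.5
eef_pos: [0.4584, 0.0205, 0.0221]
tcp_rot: [-0.675, 0.738, 0.006, -0.007]
contact_force: [-22.1, 0.3, 22.8]
opening: 0.579
t 18.50 pos [0.4584 0.0205 0.0221] yaw -1.6588 tilt [-1.800e-02 -1.000e-04 -9.998e-01] F [-22.1   0.3  22.8] op 0.579
[0.4615 0.0193 0.022 ] -> [ 0.0009 -0.0032  0.    ]
[ 0.018  -0.0017  0.0004]
```

```bash
python3 -m jog '[{"grip":1,"xyz":[0,0,-0.001],"dr":[0.004,0,0]},{"grip":1,"xyz":[0,0,-0.0015],"dr":[0.008,0,0]},{"grip":1,"xyz":[0,0,-0.0015],"dr":[0.008,0,0]}]' 40
python3 -c "
from h import *
rel(T(Q,-.041,-.058,.022));print(dr(Q[2]-np.pi/2))
s,p,R,a=st()
f=12
for n,x0,y0 in(('side',315,195),):
  im=ctrl.read_camera(n)[:,:,::-1]
  im=cv2.resize(im[y0:y0+50,x0:x0+60],None,fx=f,fy=f,interpolation=cv2.INTER_CUBIC)
  cv2.imwrite(f'pics/{n}12.png',im)"
```

```text
time: 18.75
eef_pos: [0.4585, 0.0205, 0.022]
tcp_rot: [-0.675, 0.737, 0.002, -0.003]
contact_force: [-15.9, -0.3, 8.6]
opening: 0.578
t 18.75 pos [0.4585 0.0205 0.022 ] yaw -1.6585 tilt [-0.0072 -0.0011 -1.    ] F [-15.9  -0.3   8.6] op 0.578
[0.4615 0.0193 0.022 ] -> [ 0.0009 -0.0031  0.    ]
[ 0.007  -0.0018  0.0007]
```

View pics/side12.png

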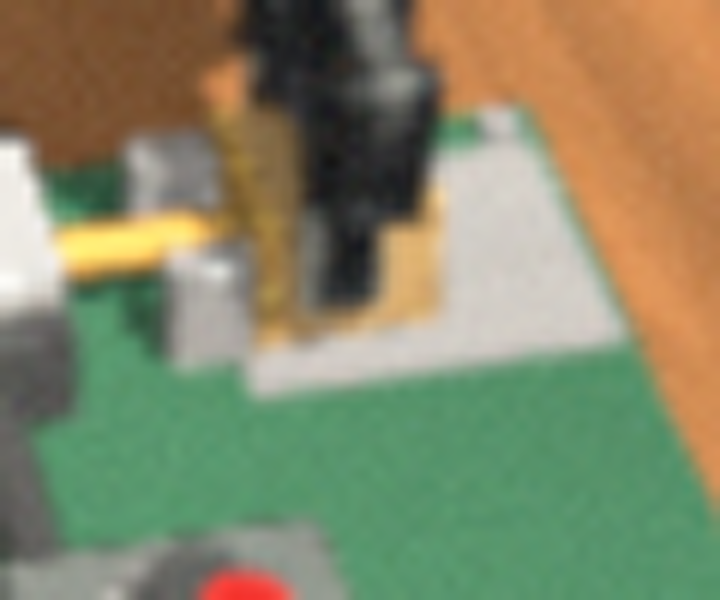

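```bash
python3 -m jog '[{"grip":1,"xyz":[0,-0.001,-0.0005],"dr":[0.004,0,0]},{"grip":1,"xyz":[0,-0.002,-0.001],"dr":[0.008,0,0]},{"grip":1,"xyz":[0,-0.002,-0.001],"dr":[0.008,0,0]}]' 40
python3 -c "
from h import *
rel()"
python3 -m jog '[{"grip":1,"xyz":[0,-0.001,-0.0005],"dr":[0.004,0,0]},{"grip":1,"xyz":[0,-0.002,-0.001],"dr":[0.008,0,0]},{"grip":1,"xyz":[0,-0.002,-0.001],"dr":[0.008,0,0]}]' 40
python3 -c "
from h import *
rel();print(dr(Q[2]-np.pi/2))"
```

```text
time: 19.05
eef_pos: [0.4585, 0.0205, 0.022]
tcp_rot: [-0.675, 0.737, 0.001, -0.002]
contact_force: [-18.2, -1.1, 8.4]
opening: 0.579
t 19.05 pos [0.4585 0.0205 0.022 ] yaw -1.6587 tilt [-0.0043 -0.0013 -1.    ] F [-18.2  -1.1   8.4] op 0.579
time: 19.3
eef_pos: [0.4586, 0.0205, 0.0219]
tcp_rot: [-0.675, 0.738, -0.0, -0.001]
contact_force: [-19.8, -1.5, 6.8]
opening: 0.579
t 19.30 pos [0.4586 0.0205 0.0219] yaw -1.6587 tilt [-9.0e-04 -1.5e-03 -1.0e+00] F [-19.8  -1.5   6.8] op 0.579
[ 0.0008 -0.0015  0.0005]
```

Another 4 mm commanded gave no motion and Fx rose to about 20 N with Fz of 7 N, so it is against something firm. Let me check with an overlay that it is the stops.

```bash
python3 -c "
from h import *
s,p,R,a=st()
f=14;x0,y0=318,198
im0=ctrl.read_camera('side')[:,:,::-1]
cv2.imwrite('pics/raw13.png',im0)
im=cv2.resize(im0[y0:y0+42,x0:x0+50],None,fx=f,fy=f,interpolation=cv2.INTER_CUBIC)
Q2=Q.copy();Q2[0]-=.0025;Q2[1]+=.002
for yy in(-.0225,.0225):
    c=[T(Q2,-.02+dx,-.06+yy+dy,z) for dx in(0,.022) for dy in(-.0065,.0065) for z in(.01,.042)]
    q=((proj('side',np.array(c))-[x0,y0]+.5)*f).astype(int)
    for i in range(8):
        for j in range(i):
            if bin(i^j).count('1')==1: cv2.line(im,tuple(map(int,q[i])),tuple(map(int,q[j])),(0,0,255),1)
b=T(Q2,-.045,-.06,.01)
overlay(im,[b[0],b[1],.01],Q2[2],f,x0,y0)
cv2.imwrite('pics/side13.png',im)"
```

```text
(no output)
```

View pics/side13.png

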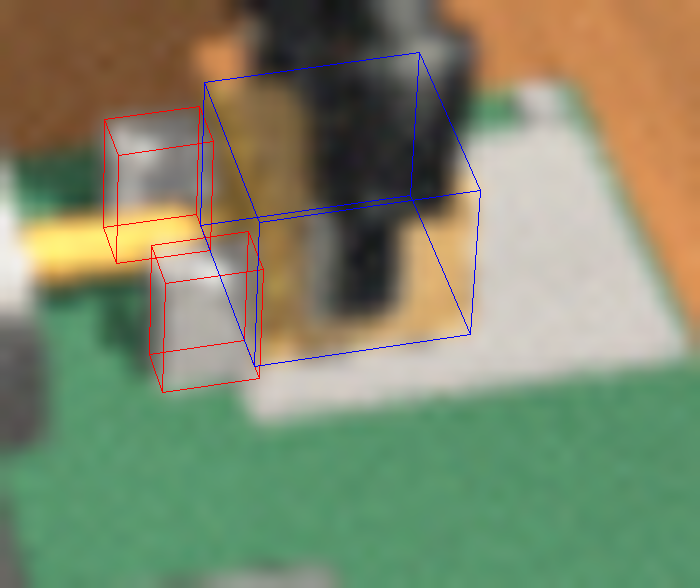

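The flush overlay coincides with the block: its brass edge is at (205-260, 85-365) and the posts are directly in front of it. Settling for a moment and checking once more.

```bash
python3 -m jog '[{"grip":1,"xyz":[0,0,0],"dr":[0,0,0]},{"grip":1,"xyz":[0,0,0],"dr":[0,0,0]},{"grip":1,"xyz":[0,0,0],"dr":[0,0,0]},{"grip":1,"xyz":[0,0,0],"dr":[0,0,0]},{"grip":1,"xyz":[0,0,0],"dr":[0,0,0]},{"grip":1,"xyz":[0,0,0],"dr":[0,0,0]}]' 40
python3 -c "
from h import *
rel();print(dr(Q[2]-np.pi/2))
im=ctrl.read_camera('top')[:,:,::-1]
cv2.imwrite('pics/top14.png',im)"
```

```text
time: 19.85
eef_pos: [0.4586, 0.0205, 0.0219]
tcp_rot: [-0.675, 0.738, -0.0, -0.001]
contact_force: [-19.8, -2.6, 7.5]
opening: 0.579
t 19.85 pos [0.4586 0.0205 0.0219] yaw -1.6588 tilt [-0.001  -0.0014 -1.    ] F [-19.8  -2.6   7.5] op 0.579
[ 0.0009 -0.0015  0.0005]
```

View pics/top14.png

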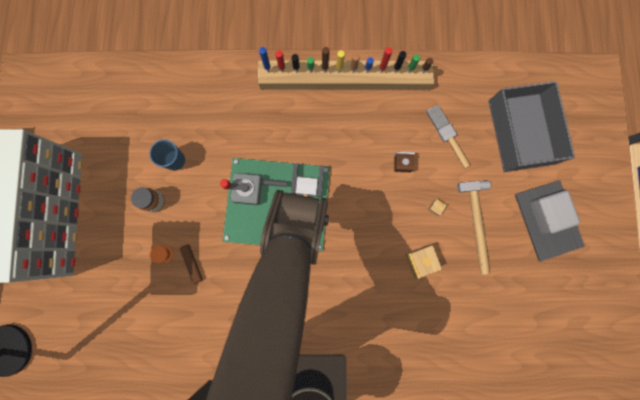

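The knob at (226,184) points to fixture +y from its axis at (245,187). The decoy (405,162), spool, jar, cup, mallet, slicker and brush are where they started, and the readings are steady. Handing in.

```bash
python3 -c "
from plant import ctrl
print(ctrl.sign_off())"
```

```text
the job is handed in; nothing more can be done
None
```

I wound the crank to its end and pressed the middle beech block, brass face first, against the plunger and onto the stops. I handed in at about 20 s of the 72 s, still gripping and pushing; no verdict is reported.

**Crank:** measured at about 14.18 rad from the hand position. At the end the force rose to 13 N with no further travel, and the last top view shows the arm pointing to fixture +y.

**Block:** on the last 4 mm of commanded push the block did not move.
- Push force was steady at about 20 N. I estimate roughly 10 N of that is on the stops, after the spring and friction; I can't measure the stop force directly.
- It was within about 0.002 rad of square and upright, judged from the hand.
- It was held across its 50 mm width with a 40 N grip.

**Disagreements:**
- The two cameras disagreed by about 2 mm on where the stops are.
- The block sits about 4 mm back in the fingers from where I planned.
- The hand crept forward 0.8 mm once under push, possibly a small slip in the grip.
- I inferred contact with both stops from the square pose, the force and the side-view overlay. I did not see each contact directly.

**Bystanders:** the dark block and the others looked unmoved in the last top view.

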